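# Clamp a power adapter in the ratchet clamp at the red tooth

### The job

Take the black power adapter that lies on the open bench beside the ratchet clamp, lay it flat in the clamp's bay, lengthwise between the two jaws, and let go of it. Then wind the black wing knob clockwise (seen from above) until the brass pawl has clicked in behind the red tooth, and no tooth further, so that the pawl alone holds the adapter clamped. Leave the timer and the mouse where they are.

Things in the scene. Friction and masses are not known exactly. Their poses are not given: they have to be found in the camera images.
- power_brick: Black power adapter, a box 98 x 48 x 31 mm (x, y, z), 0.19 kg; origin at the centre of its underside, x along its length. It starts flat on the open worktop to the left of the clamp (a second, fixed one at the back by the cables is not meant); gripped across its 48 mm width. Either end may face either jaw.
- clamp: Ratchet clamp fixed to the worktop, aluminium base plate 110 x 346 x 12 mm (x -55 to 55, y -267 to 79 mm). Origin on the worktop under the centre of the adapter's bay, z up, y the line along which the jaws close: the adapter lies lengthwise along y, either way round. Blue fixed jaw at y = 49 to 73 mm, top 52 mm. Blue gear housing at y = -122 to -240 mm, 34 mm high, carries wheel and knob.
- rest_mid (a point): Centre of the bay: top of the grey rest strip (36 mm wide, along the clamp's y) on which the adapter's underside lies, 20 mm above the worktop; clamp frame x = 0, y = 0. Both long sides of the adapter stay open for the fingers, down to the base plate at 12 mm.
- fixed_face (a point): Centre of the rubber face of the fixed jaw, 60 mm wide; in the clamp frame x = 0, y = +49 mm, z = 35 mm. The face does not move relative to the clamp.
- pad_face (a point): Centre of the rubber face (60 mm wide, z 21 to 55 mm, sloped lead-in at the top) of the moving jaw's sprung pad, on the -y side of the bay. Opening from fixed_face to pad_face: 116 mm with the wheel at 0, less 13.1 mm per rad (5.5 mm per tooth), so at least 105 mm at the start. Set the adapter down midway between the faces; winding then pushes it against the fixed jaw.
- pad: The sprung pad that carries pad_face; its origin coincides with the clamp's when the wheel is at 0. Spring 500 N/m, 14 mm of travel: at the red tooth it is about 4 mm compressed and presses on the 98 mm long adapter with about 2 N.
- wheel (a joint): Ratchet wheel, rad, grows clockwise seen from above. Teeth 0.419 apart; it rests on the pawl at 0, 0.419 or 0.838 (start), 1.257, 1.676 = RED tooth; 2.094 is one too far. A tooth is caught only once turned 0.1 to 0.15 past its resting value; let go, a spring (0.1 to 0.2 N m) turns the wheel back onto the last caught tooth. So several short turns, letting go between, are fine.
- knob_grip (a point): On the wheel's upright axis (clamp frame x = 0, y = -170 mm), z = 70 mm, inside the black wing knob: a bar 64 mm long, 16 mm wide, z = 50 to 84 mm, gripped across its width from above. The point turns with it: x along the bar, y across. At wheel 0 the bar lies along the clamp's x. The toothed wheel below (92 mm across, one tooth red) has its top at z = 48 mm.
- pawl (a joint): Angle of the brass sprung pawl, rad: about -0.04 when it lies fully in behind a tooth, rising along each tooth's ramp to about 0.2 at the tooth's tip.
- pawl_tip (a point): Tip of the brass pawl, which presses on the toothed rim of the wheel on its -y side (clamp frame, x about 0, y = -212 mm, z = 42 mm). The pawl arm runs from here to a pivot 45 mm away.
- lab_timer: White bench timer, 66 x 66 x 20 mm, loose, near the front edge; bystander. Origin at the centre of its underside.
- mouse: Black computer mouse, 108 x 60 x 39 mm, loose, behind the adapter; bystander. Origin at the centre of its underside.
Mind the look-alikes: they are no part of the job. What is shaped like the power_brick but turquoise is not meant.

How it is judged:
By the outcome, as a careful person would: the job done as asked, in the order asked, and still so for the second after the job is handed in, with the robot touching nothing.
It also fails if it takes over 64 s, if anything falls off the work surface, if the arm or the gripper's body presses on something with over 40 N, if the wrist force passes 120 N, or if a joint passes its speed limit or range.

### The arm

A 6-joint arm with a two-finger parallel gripper is mounted at the origin on a cart in front of the work surface, level with it; the furniture and walls round the work are solid. World frame = base frame: x ahead of the robot, y to its left, z up, the work surface at z = 0. Lengths are in mm, angles in degrees, forces in N, time in s.
With the tool pointing down it reaches from about 300 to 850 mm from the base axis. Payload 4.2 kg.
Tool frame: the origin (TCP) lies midway between the tips of the shut fingers; the grasp point (between the pads) lies 19 mm behind it; x points along the fingers, z is the direction in which the jaws open and shut, and the axes are right-handed (so a half turn about x gives the same grasp; the last joint's range is limited). The gripper opens to 91 mm and grips with 3 to 60 N. Pads are 32 mm wide; open, the fingers measure 118 mm over their backs; the gripper's body (76 mm by 178 mm) begins 60 mm behind the grasp point.
Start: joints at [72.479, 18.312, 89.639, -0, 72.044, -1.146], TCP at [162.109, 551.692, 213.976] pointing down, gripper open.
Joint ranges: [-177.97, 177.97], [-48.28, 115.42], [12.27, 149.76], [-77.06, 257.06], [2.81, 150.46], [-146.56, 146.56]. Speed limits (degrees/s): [147.25, 147.25, 180, 180, 180, 180].

### API

Orientations are given as [roll, pitch, yaw] about the fixed x, y, z axes, in that order (R = Rz(yaw) Ry(pitch) Rx(roll)).
In Python, from workcell import env gives the robot as it stands.
- The arm moves only by the tool send_rows, never from a script. Its argument "commands" is a list that holds one entry, the list of rows, each a list of 6 numbers: the shift along the tool's x, y, z normalised to -1 to 1, where 1 is 0.1 m, then the turn, a rotation vector about the tool's x, y, z normalised to -1 to 1, where 1 is 2 pi rad. In form: [[[x, y, z, wx, wy, wz], ...]]. A call has 1 to 20 rows; each row is the pose to reach, as a shift and turn from the pose commanded when the call began, along the tool's axes at that moment, turning the shorter way round; what a row does not reach only later rows make up. A row lasts 1/8 s, in which the tool goes at most 62.5 mm and 10.7 degrees, less where a joint would pass 70% of its speed; a pose out of reach is approached as far as the arm can. A call with a number of a shift or a turn outside -1 to 1 is refused whole. A call with a gripper value outside its range is refused whole. "jaw" is the closure, from -1 (fully open) to 1 (shut), so that 0 is half open, set as the call begins (left out, the last holds). The fingers move at their own pace and stop on an object; "force" is the grip in N (left out, the last holds). Time passes only in rows, so rows that repeat a pose let the fingers close. It gives the time, the measured TCP pose, the force and the opening at its end, in the units of the state.
- env.state(): the state, without advancing time (a new reading comes with each control period).
- env.grab_frame(name): name is "scene" or "top" or "wrist"; returns (picture, depth): 420x560x3 uint8, red, green, blue; 420x560 float32, mm along the optical axis (not along the pixel's ray), 0 where there is no reading.
- env.get_calibration(name): a dict with "mtx" (3x3 intrinsics, pixels), "camera_from_world" (4x4, takes a point from world to camera coordinates). Camera axes: x right, y up, looking along -z (the intrinsics and any distortion apply to the point x, -y, -z); pixel columns grow to the right and rows downward; lengths in mm; the calibration is good to about 2 mm. A picture is of the moment at which its call begins: read the wrist's pose just before it. get_calibration takes no time and is no camera call; for the wrist camera it gives the pose at the moment of the call.
- env.job_done(): hands the job in, once; it reports no verdict.
The state is a dict: "time_s": time; "qpos": joint angles; "qvel": joint speeds; "effort": joint torques, N m; "ee_pos": TCP position; "ee_rot": TCP orientation; "force": force on the tool from outside, world axes, zero at the start; "torque": the same for the moment, N m; "gripper_width": finger opening in mm.
Only numpy, scipy, OpenCV 4.12 (cv2) and the standard library are available. Lean on these libraries where they do the work, as an engineer would, in place of code of your own. Each camera call takes 0.05 s, during which the arm holds its last target.

## Working session

There is one attempt and no reset: what is moved stays moved. The work goes in short steps, Python scripts to look and compute and a tool call to move; the robot and the scene stay as the last step left them, time stands still between calls to the robot, and variables do not carry over. Pictures are saved under pics/ and viewed, and the job is handed in when it is done.

Besides the shell and the picture viewer there is one more tool, called after ">>>" in YAML: its name, and indented under it one key for each argument. send_rows: Moves the arm, as the interface text tells. Its arguments: {"type":"object","properties":{"commands":{"type":"array","items":{"type":"array","items":{"type":"array","items":{"type":"number","minimum":-1,"maximum":1}}}},"jaw":{"type":"number"},"force":{"type":"number"}},"required":["commands"]}

```bash
ls; mkdir -p pics; python3 - <<'E'
from workcell import env
import cv2,numpy as np,json
print(env.state())
for n in ("scene","top","wrist"):
    c=env.get_calibration(n); print(n,c['mtx'].round(1).tolist(),c['camera_from_world'].round(4).tolist(), [k for k in c])
    p,d=env.grab_frame(n)
    np.savez('f_%s.npz'%n,p=p,d=d,m=c['mtx'],T=c['camera_from_world'])
    cv2.imwrite('pics/%s0.png'%n,p[...,::-1])
E
```

```text
pics
{'time_s': 0.0, 'qpos': array([ 7.24776159e+01,  1.83509034e+01,  8.97047706e+01,  1.01660134e-03,
        7.20427206e+01, -1.14568949e+00]), 'qvel': array([-0.00104599, -0.01533666, -0.01622666, -0.04248685, -0.01260473,
        0.06828868]), 'effort': array([-2.43325470e-03, -4.12443209e+01, -2.31972849e+01,  7.23168603e-02,
        4.58345760e-02, -1.32565829e-04]), 'ee_pos': array([161.96703784, 551.20975588, 213.1387447 ]), 'ee_rot': array([ 178.2915069 ,   89.90160056, -108.08550198]), 'force': array([-1.01728293,  0.77670647,  0.17997989]), 'torque': array([0.01163591, 0.0154293 , 0.05615832]), 'gripper_width': 91.07998971687938}
scene [[417.0, 0.0, 273.9], [0.0, 417.0, 213.8], [0.0, 0.0, 1.0]] [[0.5438, -0.8392, 0.0, -178.1113], [0.4909, 0.3181, 0.8111, -359.3025], [-0.6807, -0.441, 0.585, -556.8162], [0.0, 0.0, 0.0, 1.0]] ['mtx', 'camera_from_world']
top [[423.6, 0.0, 286.6], [0.0, 423.6, 204.6], [0.0, 0.0, 1.0]] [[-0.0255, -0.9996, 0.0152, 123.8889], [0.997, -0.0244, 0.073, -517.8447], [-0.0726, 0.0171, 0.9972, -1213.5369], [0.0, 0.0, 0.0, 1.0]] ['mtx', 'camera_from_world']
wrist [[367.9, 0.0, 281.8], [0.0, 367.9, 205.5], [0.0, 0.0, 1.0]] [[0.2821, 0.9594, -0.0021, -573.2107], [-0.9318, 0.2735, -0.2385, 27.2584], [-0.2282, 0.0692, 0.9711, -389.8984], [0.0, 0.0, 0.0, 1.0]] ['mtx', 'camera_from_world']
```

View pics/scene0.png

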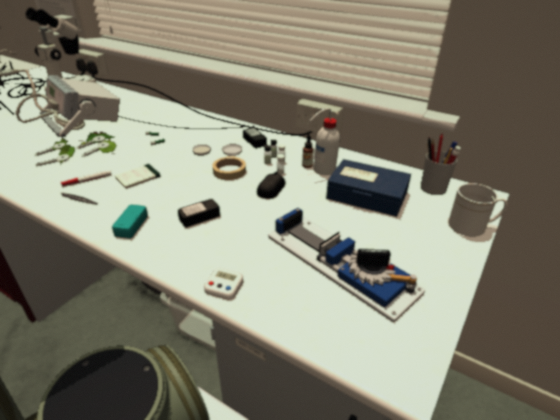

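View pics/top0.png

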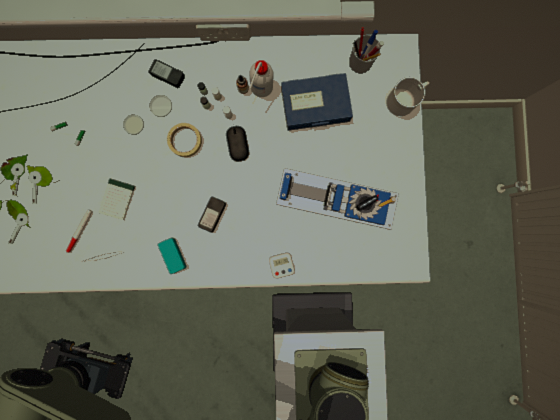

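View pics/wrist0.png

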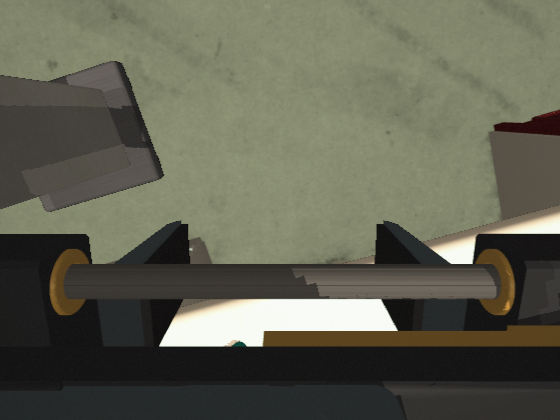

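The top view shows the adapter at about (211,214), the clamp from (280,185) to (397,213), the timer at (282,265) and the mouse at (237,143). Next I'll measure the adapter and the clamp.

```bash
cat > h.py <<'E'
import numpy as np,cv2
from workcell import env
def load(n): 
    f=np.load('f_%s.npz'%n); return f['p'],f['d'],f['m'],f['T']
def grab(n,tag=None):
    c=env.get_calibration(n);p,d=env.grab_frame(n)
    np.savez('f_%s.npz'%n,p=p,d=d,m=c['mtx'],T=c['camera_from_world'])
    if tag: cv2.imwrite('pics/%s.png'%tag,p[...,::-1])
    return p,d,c['mtx'],c['camera_from_world']
def cloud(d,m,T):
    v,u=np.mgrid[:d.shape[0],:d.shape[1]]
    c=np.stack([(u-m[0,2])/m[0,0]*d,-(v-m[1,2])/m[1,1]*d,-d],-1)
    return (c-T[:3,3])@T[:3,:3]
def ray(uv,z,m,T):
    uv=np.atleast_2d(uv).astype(float)
    c=np.stack([(uv[:,0]-m[0,2])/m[0,0],-(uv[:,1]-m[1,2])/m[1,1],-np.ones(len(uv))],-1)
    D=c@T[:3,:3]; o=-T[:3,:3].T@T[:3,3]
    return o+D*((z-o[2])/D[:,2])[:,None]
def proj(P,m,T):
    P=np.atleast_2d(P); c=P@T[:3,:3].T+T[:3,3]
    return np.stack([m[0,2]+m[0,0]*c[:,0]/-c[:,2], m[1,2]-m[1,1]*c[:,1]/-c[:,2]],-1)
E
python3 - <<'E'
from h import *
p,d,m,T=load('top')
cv2.imwrite('pics/c1.png',cv2.resize(p[160:240,180:410,::-1],None,fx=3.4,fy=3.4,interpolation=cv2.INTER_CUBIC))
p2,d2,m2,T2=load('scene')
cv2.imwrite('pics/c2.png',cv2.resize(p2[170:320,170:430,::-1],None,fx=3,fy=3,interpolation=cv2.INTER_CUBIC))
C=cloud(d,m,T)
tab=(np.abs(C[...,2])<8)
print('table z',np.median(C[150:160,300:400,2]), np.median(C[240:250,210:240,2]))
roi=np.zeros(d.shape,bool);roi[190:240,190:235]=1
g=p.max(-1)
for nm,mask in (('dark',roi&(g<140)),('high',roi&(C[...,2]>20))):
    ys,xs=np.nonzero(mask); r=cv2.minAreaRect(np.stack([xs,ys],1).astype(np.float32)); print(nm,len(xs),r)
    Q=C[mask];print(np.median(Q[:,2]))
    b=cv2.boxPoints(r); print(ray(b,31,m,T).round(0).tolist(), ray([r[0]],31,m,T).round(1))
for u,v in [(360,205),(290,185),(395,213),(311,191),(337,196),(330,196),(345,212)]:
    print(u,v,C[v,u].round(0),p[v,u])
E
```

```text
table z 0.21255442226948562 -0.20550428310610583
dark 511 ((212.26609802246094, 214.5197296142578), (20.518234252929688, 34.83539962768555), 24.22774314880371)
29.6695258800146
[[464.0, 372.0, 31.0], [555.0, 330.0, 31.0], [529.0, 277.0, 31.0], [439.0, 319.0, 31.0]] [[496.6 324.8  31. ]]
high 572 ((210.11009216308594, 211.10025024414062), (43.707313537597656, 32.6097526550293), 77.31961822509766)
30.840749156040275
[[559.0, 390.0, 31.0], [578.0, 298.0, 31.0], [454.0, 272.0, 31.0], [436.0, 363.0, 31.0]] [[506.5 330.9  31. ]]
360 205 [510. -90.  83.] [38 36 34]
290 185 [574. 100.  47.] [29 26 18]
395 213 [ 489. -207.    6.] [148 153 140]
311 191 [558.  39.  21.] [109 101  87]
337 196 [539. -32.  50.] [ 33  66 101]
330 196 [543. -17.  13.] [128 121 108]
345 212 [494. -57.  29.] [70 64 60]
```

View pics/c1.png

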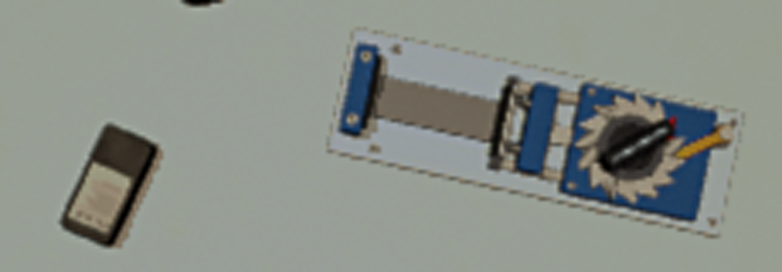

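View pics/c2.png

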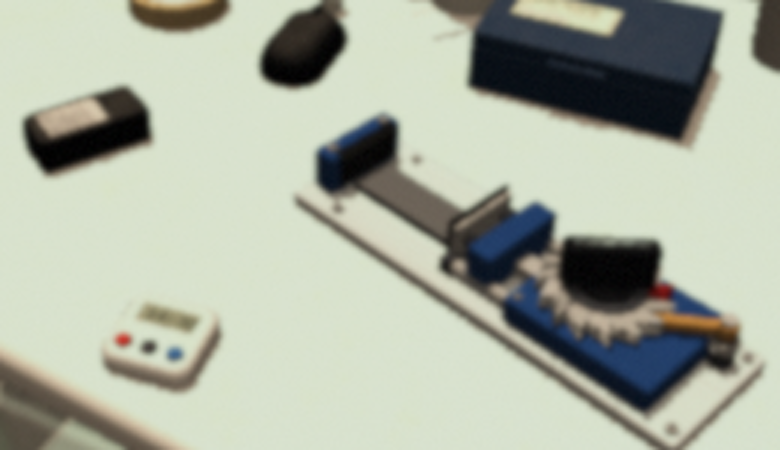

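```bash
cat >> h.py <<'E'
from scipy.spatial.transform import Rotation as Ro
def tool(s=None):
    s=s or env.state(); return s['ee_pos'],Ro.from_euler('xyz',s['ee_rot'],degrees=True).as_matrix()
def fit2(L,W):
    "rigid 2d: world = R L + t"
    L=np.array(L,float);W=np.array(W,float)[:,:2]
    a=L-L.mean(0);b=W-W.mean(0);th=np.arctan2((a[:,0]*b[:,1]-a[:,1]*b[:,0]).sum(),(a*b).sum())
    R=np.array([[np.cos(th),-np.sin(th)],[np.sin(th),np.cos(th)]]);t=W.mean(0)-R@L.mean(0)
    return np.degrees(th),t,(L@R.T+t-W)
E
python3 - <<'E'
from h import *
P,R=tool();print(P.round(1));print(R.round(3))
p,d,m,T=load('wrist');print('cam',(-T[:3,:3].T@T[:3,3]).round(1),'tcp px',proj(P,m,T), 'cam in tool',(R.T@(-T[:3,:3].T@T[:3,3]-P)).round(1),'fwd in tool',(R.T@-T[2,:3]).round(3))
p,d,m,T=load('top')
px=np.array([(355,28),(745,112),(718,238),(327,150)])/3.4+[180,160]
print(fit2([(55,79),(55,-267),(-55,-267),(-55,79)],ray(px,12,m,T)))
p,d,m,T=load('scene')
px=np.array([(760,366),(672,446),(298,196)])/3+[170,170]
print(fit2([(55,-267),(-55,-267),(-55,79)],ray(px,12,m,T)))
E
```

```text
[162.  551.3 213.3]
[[-0.    -0.959  0.282]
 [-0.001  0.282  0.959]
 [-1.     0.    -0.001]]
cam [ 98.1 569.5 383.9] tcp px [[283.81464884 253.71066838]] cam in tool [-170.6   66.4   -0.8] fwd in tool [ 0.971 -0.239 -0.001]
(np.float64(-13.906624350627144), array([557.30358226,  51.97919358]), array([[ 1.14096232,  0.80595572],
       [-0.97681437,  0.19443318],
       [ 0.31346496, -1.53687556],
       [-0.47761291,  0.53648666]]))
(np.float64(-14.359511477630624), array([555.54433132,  53.7441183 ]), array([[ 5.0849874 , -3.95535018],
       [-5.76721199, -2.00491508],
       [ 0.68222459,  5.96026526]]))
```

```bash
cat >> h.py <<'E'
def plan(xyz,psi,s=None):
    P,R=tool(s); a=np.radians(psi)
    z=np.array([np.cos(a),np.sin(a),0]);x=np.array([0,0,-1.]);Rt=np.stack([x,np.cross(z,x),z],1)
    dl=R.T@(np.array(xyz)-P)/100; rv=Ro.from_matrix(R.T@Rt).as_rotvec()/(2*np.pi)
    print('t',(s or env.state())['time_s'],'P',P.round(1),'psi',np.degrees(np.arctan2(R[1,2],R[0,2])).round(2),'shift',dl.round(4),'turn',rv.round(4))
E
python3 -c "
from h import *
plan([575,300,213],65)"
```

```text
t 0.15 P [162.  551.3 213.3] psi 73.63 shift [ 0.0047 -4.671  -1.247 ] turn [ 0.024  -0.0002  0.    ]
```

>>> send_rows:
  commands:
    - [[0,-0.5,-0.12,0,0,0],[0,-0.95,-0.25,0,0,0]]

```text
time_s: 0.4
ee_pos: [246.9, 500.3, 213.6]
ee_rot: [-164.1, 90.0, -90.4]
force: [0.4, 0.7, 0.2]
gripper_width: 91.0
```

>>> send_rows:
  commands:
    - [[0,-0.5,-0.12,0,0,0],[0,-0.95,-0.25,0,0,0]]

```text
time_s: 0.65
ee_pos: [331.6, 449.1, 213.7]
ee_rot: [177.3, 90.0, -109.1]
force: [0.3, 0.2, -1.0]
gripper_width: 91.2
```

>>> send_rows:
  commands:
    - [[0,-0.5,-0.12,0,0,0],[0,-0.95,-0.25,0,0,0]]

```text
time_s: 0.9
ee_pos: [415.8, 398.3, 213.7]
ee_rot: [143.6, 90.0, -142.8]
force: [-0.3, 0.9, 0.7]
gripper_width: 91.3
```

>>> send_rows:
  commands:
    - [[0,-0.5,-0.12,0,0,0],[0,-0.95,-0.25,0,0,0]]

```text
time_s: 1.15
ee_pos: [499.9, 347.5, 213.6]
ee_rot: [116.4, 90.0, -170.0]
force: [0.4, 0.0, 0.6]
gripper_width: 91.5
```

>>> send_rows:
  commands:
    - [[0,-0.5,-0.12,0.012,0,0],[0,-0.87,-0.25,0.024,0,0],[0,-0.87,-0.25,0.024,0,0],[0,-0.87,-0.25,0.024,0,0],[0,-0.87,-0.25,0.024,0,0]]

```text
time_s: 1.78
ee_pos: [573.9, 300.9, 214.0]
ee_rot: [92.7, 90.0, 157.8]
force: [0.4, 0.1, 0.7]
gripper_width: 91.2
```

```bash
python3 -c "
from h import *
plan([575,300,213],65)
p,d,m,T=grab('wrist','w1')
C=cloud(d,m,T)
g=p.max(-1)
mask=((C[...,2]>25)&(C[...,2]<37)&(d>0)); mask[215:]=0
n,l,st,ce=cv2.connectedComponentsWithStats(mask.astype(np.uint8))
for i in range(1,n):
    if st[i,4]<500: continue
    Q=C[l==i]; r=cv2.minAreaRect(Q[:,:2].astype(np.float32)); print(st[i],r,np.median(Q[:,2]))
"
```

```text
t 1.775 P [573.9 300.9 214. ] psi 65.08 shift [ 0.0102 -0.014  -0.0038] turn [ 0.0002 -0.     -0.0001]
[ 252   43   52  109 5436] ((498.1511535644531, 330.16778564453125), (47.10434341430664, 97.0896224975586), 64.1242904663086) 31.083537799403132
```

View pics/w1.png

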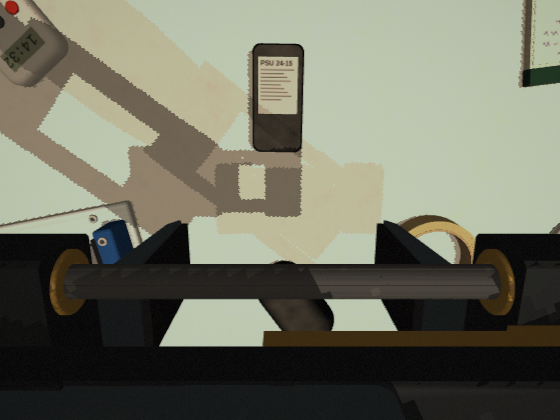

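The wrist view shows the adapter at columns 252–304, rows 43–152. The depth data puts its centre at (498,330) with its width at 64.1°.

```bash
python3 -c "
from h import *
plan([498.2,330.2,120],64.1)"
```

```text
t 1.825 P [574.  301.  214.1] psi 65.09 shift [ 0.9416  0.8099 -0.0542] turn [ 0.0027  0.     -0.    ]
```

>>> send_rows:
  commands:
    - [[0.3,0.4,-0.027,0.0027,0,0],[0.6,0.81,-0.054,0.0027,0,0],[0.94,0.81,-0.054,0.0027,0,0],[0.94,0.81,-0.054,0.0027,0,0],[0.94,0.81,-0.054,0.0027,0,0]]

```text
time_s: 2.45
ee_pos: [500.0, 330.2, 121.4]
ee_rot: [-30.1, 89.9, 33.9]
force: [-0.2, 0.1, 0.3]
gripper_width: 91.0
```

```bash
python3 -c "
from h import *
plan([498.2,330.2,6],64.1)"
```

```text
t 2.45 P [500.  330.2 121.4] psi 64.03 shift [ 1.1535  0.0178 -0.0106] turn [-0.0002  0.0003  0.0002]
```

>>> send_rows:
  commands:
    - [[0.4,0.015,-0.01,0,0,0],[0.8,0.015,-0.01,0,0,0],[1.0,0.015,-0.01,0,0,0],[1.0,0.015,-0.01,0,0,0]]

```text
time_s: 2.95
ee_pos: [497.9, 329.2, 20.0]
ee_rot: [141.6, 90.0, -154.4]
force: [0.6, -0.3, -0.0]
gripper_width: 91.0
```

>>> send_rows:
  commands:
    - [[0.075,0,0,0,0,0],[0.15,0,0,0,0,0],[0.15,0,0,0,0,0],[0.15,0,0,0,0,0]]

```text
time_s: 3.45
ee_pos: [497.6, 329.4, 5.3]
ee_rot: [-26.0, 90.0, 38.0]
force: [0.2, -0.0, 0.3]
gripper_width: 91.1
```

```bash
python3 -c "
from h import *
plan([498.2,330.2,6],64.1);print(env.state()['force'])"
```

```text
t 3.45 P [497.6 329.4   5.3] psi 64.01 shift [-0.0072 -0.0014  0.01  ] turn [-0.0002  0.0001  0.    ]
[ 0.17620741 -0.0109597   0.29903296]
```

Good, closing.

>>> send_rows:
  commands:
    - [[0,0,0,0,0,0],[0,0,0,0,0,0],[0,0,0,0,0,0],[0,0,0,0,0,0],[0,0,0,0,0,0],[0,0,0,0,0,0],[0,0,0,0,0,0],[0,0,0,0,0,0]]
  jaw: 1
  force: 25

```text
time_s: 4.45
ee_pos: [497.6, 329.4, 5.0]
ee_rot: [-27.3, 90.0, 36.7]
force: [0.8, 0.5, 1.2]
gripper_width: 47.6
```

>>> send_rows:
  commands:
    - [[-0.3,0,0,0,0,0],[-0.6,0,0,0,0,0],[-1,0,0,0,0,0],[-1,0,0,0,0,0]]

```text
time_s: 4.95
ee_pos: [498.9, 330.0, 107.6]
ee_rot: [-33.1, 89.7, 30.9]
force: [-0.1, -0.8, -2.5]
gripper_width: 47.9
```

```bash
python3 -c "
from h import *
a=np.radians(-13.9+0); c=np.array([557.3,52.0])
def W(x,y): return c+[x*np.cos(a)-y*np.sin(a),x*np.sin(a)+y*np.cos(a)]
print('bay centre', W(0,0),W(0,-4))
plan([557,50,130],-14)
p,d,m,T=grab('wrist','w2')
"
```

```text
bay centre [557.3  52. ] [556.33908783  48.11713407]
t 4.95 P [498.9 330.  107.6] psi 64.01 shift [-0.2294 -1.7499 -2.2611] turn [ 2.167e-01  1.000e-03 -1.000e-04]
```

View pics/w2.png

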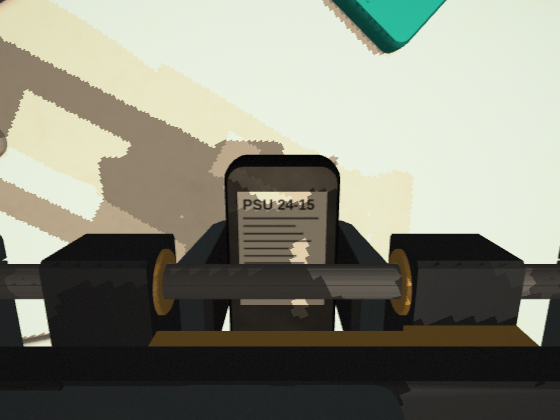

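>>> send_rows:
  commands:
    - [[-0.1,-0.35,-0.4,0,0,0],[-0.25,-0.75,-0.95,0,0,0]]

```text
time_s: 5.25
ee_pos: [520.7, 216.6, 125.8]
ee_rot: [139.6, 89.7, -156.2]
force: [0.8, -1.0, -2.6]
gripper_width: 47.9
```

>>> send_rows:
  commands:
    - [[0,-0.35,-0.5,0.027,0,0],[0,-0.75,-0.95,0.054,0,0],[0,-0.75,-0.95,0.081,0,0],[0,-0.75,-0.95,0.108,0,0],[0,-0.75,-0.95,0.135,0,0],[0,-0.75,-0.95,0.162,0,0],[0,-0.75,-0.95,0.189,0,0],[0,-0.75,-0.95,0.2167,0,0],[0,-0.75,-0.95,0.2167,0,0],[0,-0.75,-0.95,0.2167,0,0]]

```text
time_s: 6.5
ee_pos: [547.0, 99.4, 127.2]
ee_rot: [-157.1, 89.9, -171.0]
force: [-0.1, -0.2, -2.9]
gripper_width: 48.1
```

```bash
python3 -c "
from h import *
plan([557,50,130],-14)
p,d,m,T=grab('wrist','w3')
C=cloud(d,m,T)
np.save('C.npy',C)
p,d,m,T=grab('top','t3')
cv2.imwrite('pics/t3c.png',cv2.resize(p[150:240,250:410,::-1],None,fx=4.5,fy=4.5,interpolation=cv2.INTER_CUBIC))
"
```

```text
t 6.5 P [547.   99.4 127.2] psi -13.86 shift [-0.028  -0.4558  0.2151] turn [ 0.0004 -0.0004  0.0002]
```

View pics/w3.png

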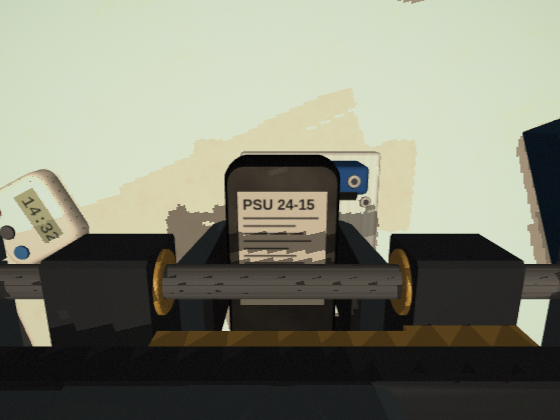

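>>> send_rows:
  commands:
    - [[-0.02,-0.5,0.1,0,0,0],[-0.03,-1.0,0.21,0,0,0],[-0.03,-1.0,0.21,0,0,0],[-0.03,-1.0,0.21,0,0,0],[-0.03,-1.0,0.21,0,0,0]]

```text
time_s: 7.22
ee_pos: [544.0, -1.5, 131.3]
ee_rot: [109.6, 90.0, 95.7]
force: [0.2, 0.3, -2.7]
gripper_width: 47.9
```

```bash
python3 -c "
from h import *
plan([557,50,130],-14)
p,d,m,T=grab('wrist','w4')
"
```

```text
t 7.225 P [544.   -1.5 131.3] psi -13.91 shift [0.0135 0.5312 0.002 ] turn [ 0.0002 -0.     -0.0001]
```

View pics/w4.png

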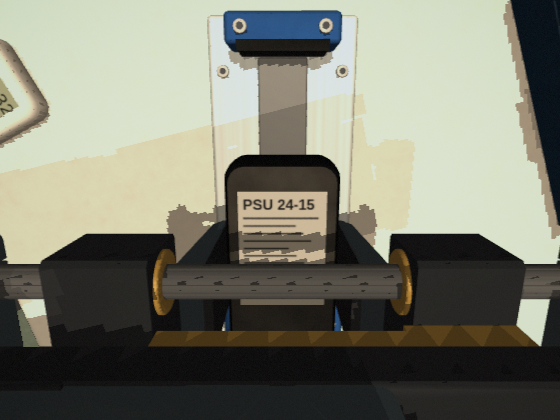

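```bash
python3 -c "
from h import *
p,d,m,T=load('wrist');C=cloud(d,m,T);Z=C[...,2]
cv2.imwrite('pics/w4c.png',cv2.resize(p[0:220,190:380,::-1],None,fx=2.7,fy=2.7,interpolation=cv2.INTER_CUBIC))
def rect(mask,nm):
    mask=mask.copy();mask[225:]=0
    n,l,st,ce=cv2.connectedComponentsWithStats(mask.astype(np.uint8)); i=1+np.argmax(st[1:,4]); Q=C[l==i]
    r=cv2.minAreaRect(Q[:,:2].astype(np.float32)); print(nm,st[i],np.round(r[0],1),np.round(r[1],1),round(r[2],2),'z',np.median(Q[:,2]).round(1)); return Q
R=np.array([[np.cos(a:=np.radians(-13.9)),-np.sin(a)],[np.sin(a),np.cos(a)]])
c=np.array([557.3,52.])
def loc(Q,nm):
    q=(Q[:,:2]-c)@R; print('  clamp frame pct',nm,np.percentile(q,[1,99],axis=0).round(1).tolist())
for lo,hi,nm in((46,57,'jawtop'),(16,24,'strip'),(8,15,'plate'),(145,170,'adapter')):
    loc(rect((Z>lo)&(Z<hi)&(d>0),nm),nm)
"
```

```text
jawtop [ 223   11  119   40 4371] [572.9 113.2] [23.4 75.4] 76.18 z 48.1
  clamp frame pct jawtop [[-35.9, 51.7], [36.7, 74.6]]
strip [ 241   56   82   99 4796] [561.3  68.3] [70.2 57.8] 75.96 z 20.0
  clamp frame pct strip [[-17.2, -17.5], [18.0, 51.6]]
plate [ 306   15   52  208 6186] [593.9  46.2] [156.4  37.2] 76.3 z 11.9
  clamp frame pct plate [[19.2, -68.6], [54.9, 78.2]]
adapter [ 224  158  116   67 7471] [552.6  32.6] [26.5 47.3] 76.14 z 157.4
  clamp frame pct adapter [[-22.6, -32.5], [22.9, -7.0]]
```

View pics/w4c.png

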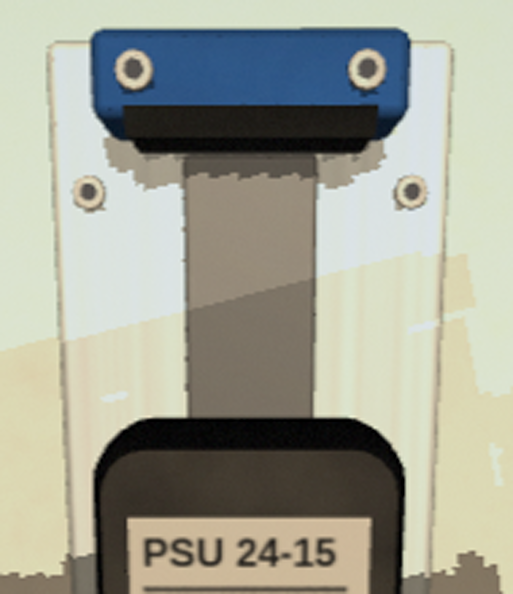

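```bash
python3 -c "
from h import *
p,d,m,T=load('wrist')
a=np.radians(-13.9);R=np.array([[np.cos(a),-np.sin(a)],[np.sin(a),np.cos(a)]]);c=np.array([557.3,52.])
L=lambda uv,z,m,T:((ray(uv,z,m,T)[:,:2]-c)@R).round(1).tolist()
f=lambda x,y:(x/2.7+190,y/2.7)
print('plate',L([f(50,42),f(452,42)],12,m,T))
print('jaw top back',L([f(95,30),f(408,30)],52,m,T),'front',L([f(125,105),f(378,105)],52,m,T))
print('strip end',L([f(187,155),f(316,155)],20,m,T),'face bottom',L([f(140,151),f(370,151)],21,m,T))
print('adapter front top', L([f(200,448),f(310,448)],157.4,m,T),'bottom?',L([f(200,418),f(310,418)],157-15,m,T))
p,d,m,T=load('top');g=lambda x,y:(x/3.4+180,y/3.4+160)
print('top: pad front',L([g(501,80),g(489,165)],55,m,T),'fixed rubber edge',L([g(384,60),g(368,120)],52,m,T),'plate',L([g(355,28),g(745,112),g(718,238),g(327,150)],12,m,T))
im=cv2.imread('pics/top0.png');cv2.imwrite('pics/c5.png',cv2.resize(im[165:230,275:400],None,fx=6.4,fy=6.4,interpolation=cv2.INTER_CUBIC))
"
```

```text
plate [[-52.5, 80.4], [54.7, 80.3]]
jaw top back [[-34.8, 73.3], [37.0, 73.3]] front [[-28.4, 57.3], [30.6, 57.3]]
strip end [[-15.9, 51.0], [18.4, 51.0]] face bottom [[-28.3, 51.8], [32.6, 51.8]]
adapter front top [[-6.7, -8.7], [9.3, -8.8]] bottom? [[-7.4, -6.0], [10.2, -6.0]]
top: pad front [[31.1, -51.4], [-40.5, -56.4]] fixed rubber edge [[26.7, 47.5], [-25.4, 49.7]] plate [[54.1, 77.9], [56.0, -267.0], [-55.7, -265.6], [-54.4, 78.6]]
```

View pics/c5.png

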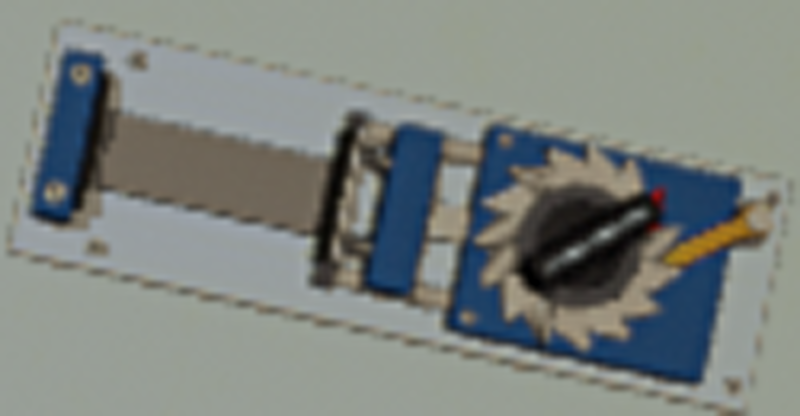

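```bash
python3 -c "
from h import *
plan([557.2,49.8,60],-13.9)"
```

```text
t 7.275 P [544.   -1.5 131.3] psi -13.9 shift [0.7136 0.5294 0.005 ] turn [-0. -0. -0.]
```

>>> send_rows:
  commands:
    - [[0,0.3,0,0,0,0],[0,0.53,0.005,0,0,0],[0,0.53,0.005,0,0,0],[0.35,0.53,0.005,0,0,0],[0.7,0.53,0.005,0,0,0],[0.7,0.53,0.005,0,0,0],[0.7,0.53,0.005,0,0,0]]

```text
time_s: 8.15
ee_pos: [558.2, 48.7, 62.5]
ee_rot: [15.7, 89.9, 1.7]
force: [-0.1, 0.8, -1.5]
gripper_width: 47.7
```

```bash
python3 -c "
from h import *
plan([557.2,49.8,26],-13.9)
p,d,m,T=grab('wrist','w5')"
```

```text
t 8.15 P [558.2  48.7  62.5] psi -13.99 shift [ 0.3655  0.0084 -0.0132] turn [-0.0003  0.0003 -0.0001]
```

View pics/w5.png

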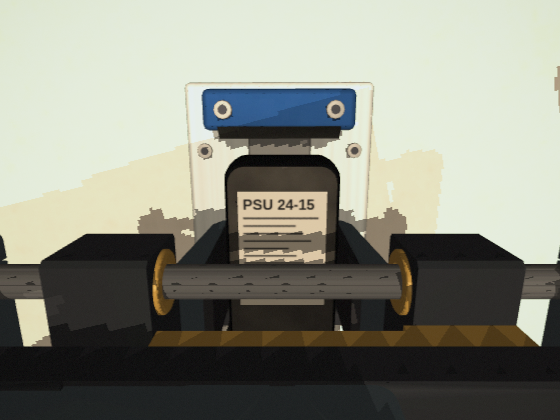

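>>> send_rows:
  commands:
    - [[0.1,0.008,-0.013,0,0,0],[0.2,0.008,-0.013,0,0,0],[0.26,0.008,-0.013,0,0,0],[0.26,0.008,-0.013,0,0,0],[0.26,0.008,-0.013,0,0,0]]

```text
time_s: 8.82
ee_pos: [556.5, 49.9, 35.5]
ee_rot: [30.7, 90.0, 16.7]
force: [1.0, 0.0, -2.5]
gripper_width: 47.8
```

```bash
python3 -c "
from h import *
plan([557.2,49.8,26],-13.9); print(env.state()['force'])
p,d,m,T=grab('wrist','w6')"
```

```text
t 8.825 P [556.5  49.9  35.5] psi -14.0 shift [0.0947 0.0007 0.0071] turn [-0.0003  0.     -0.    ]
[ 0.960478    0.03130572 -2.50809095]
```

View pics/w6.png

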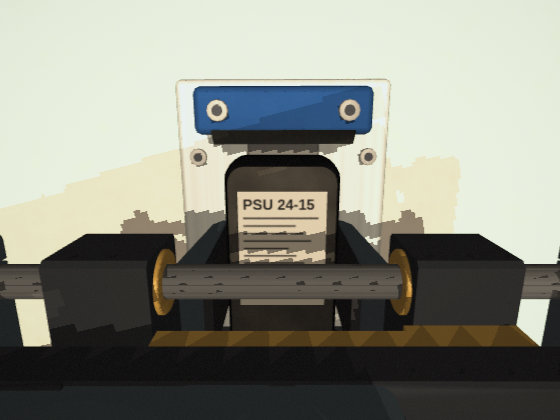

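>>> send_rows:
  commands:
    - [[0.05,0,0.007,0,0,0],[0.09,0,0.007,0,0,0],[0.1,0,0.007,0,0,0],[0.1,0,0.007,0,0,0]]

```text
time_s: 9.38
ee_pos: [556.9, 49.7, 25.3]
ee_rot: [144.4, 90.0, 130.4]
force: [-0.7, 0.4, -0.8]
gripper_width: 47.7
```

```bash
python3 -c "
from h import *
plan([557.2,49.8,25],-13.9); print(env.state()['force'])
p,d,m,T=grab('wrist','w7')
cv2.imwrite('pics/w7c.png',cv2.resize(p[60:240,160:400,::-1],None,fx=3,fy=3,interpolation=cv2.INTER_CUBIC))"
```

```text
t 9.375 P [556.9  49.7  25.3] psi -14.0 shift [0.0031 0.0018 0.0025] turn [-0.0003 -0.     -0.    ]
[-0.67110558  0.38267008 -0.82629846]
```

View pics/w7c.png

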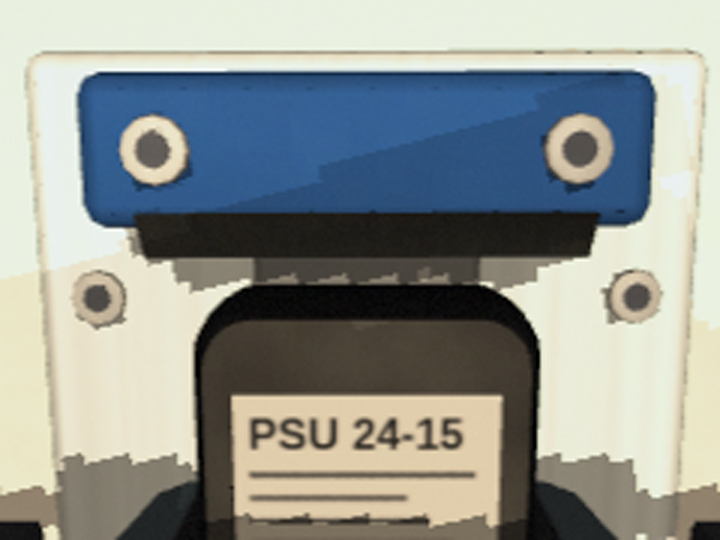

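The adapter is seated, centred, with a small gap to the fixed jaw. Releasing it now.

>>> send_rows:
  commands:
    - [[0.0,0,0,0,0,0],[0,0,0,0,0,0],[0,0,0,0,0,0],[0,0,0,0,0,0],[0,0,0,0,0,0],[0,0,0,0,0,0]]
  jaw: -0.4

```text
time_s: 10.18
ee_pos: [556.9, 49.7, 25.4]
ee_rot: [91.6, 90.0, 77.6]
force: [0.4, 0.6, -0.4]
gripper_width: 63.9
```

>>> send_rows:
  commands:
    - [[-0.2,0,0,0,0,0],[-0.5,0,0,0,0,0],[-1.0,0,0,0,0,0],[-1.0,0,0,0,0,0],[-1.0,0,0,0,0,0]]

```text
time_s: 10.8
ee_pos: [556.4, 49.7, 125.0]
ee_rot: [-168.2, 90.0, 177.8]
force: [0.4, -0.1, -0.7]
gripper_width: 63.9
```

>>> send_rows:
  commands:
    - [[0,-0.5,0,0,0,0],[0,-1.0,0,0,0,0],[0,-1.0,0,0,0,0],[0,-1.0,0,0,0,0],[0,-1.0,0,0,0,0]]

```text
time_s: 11.42
ee_pos: [532.7, -46.3, 124.8]
ee_rot: [167.4, 89.9, 153.5]
force: [0.8, 0.0, -0.2]
gripper_width: 63.6
```

```bash
python3 -c "
from h import *
plan([557.2,49.8,25],-13.9); print(env.state()['force'],env.state()['qpos'].round(1))
p,d,m,T=grab('wrist','w8')
C=cloud(d,m,T);Z=C[...,2]
mask=((Z>47)&(Z<55)&(d>0)&(p.max(-1)<235));mask[240:]=0
a=np.radians(-13.9);R=np.array([[np.cos(a),-np.sin(a)],[np.sin(a),np.cos(a)]]);c=np.array([558,53.])
n,l,st,ce=cv2.connectedComponentsWithStats(mask.astype(np.uint8))
for i in range(1,n):
    if st[i,4]<400: continue
    Q=C[l==i];r=cv2.minAreaRect(Q[:,:2].astype(np.float32));print(st[i],r,((np.array(r[0])-c)@R).round(1),np.median(Q[:,2]))
"
```

```text
t 11.425 P [532.7 -46.3 124.8] psi -13.93 shift [0.9982 0.9916 0.0072] turn [-0.0001 -0.0002 -0.    ]
[ 0.79982479  0.01897791 -0.17699045] [ -6.2  19.  102.5   0.   58.6   7.7]
[  244     0    78   141 10382] ((555.412353515625, 42.55868148803711), (83.95476531982422, 47.27066421508789), 75.9993896484375) [ -0.  -10.8] 51.102080938083006
[ 237  143   92   16 1359] ((543.6820678710938, -4.915750503540039), (10.131023406982422, 59.863433837890625), 76.1219253540039) [  0.  -59.7] 50.40220531141187
[ 229  179  108   30 2214] ((536.5150146484375, -33.90300750732422), (20.365617752075195, 73.67406463623047), 75.53846740722656) [  0.  -89.5] 47.650978618889454
```

View pics/w8.png

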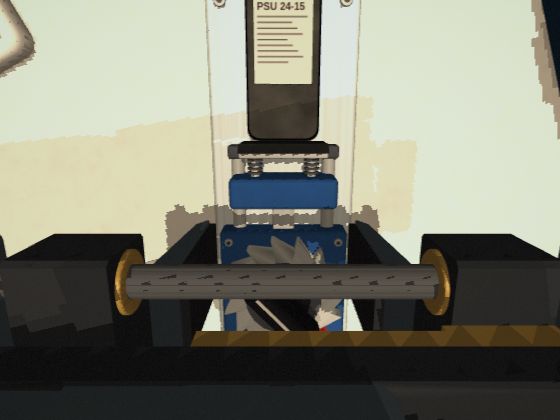

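The adapter lies flat (top at 51 mm) in line with the clamp, between the fixed jaw and the pad. Next I'll look at the knob.

```bash
python3 -c "
from h import *
plan([555,-182,160],28)"
```

```text
t 11.475 P [532.8 -46.3 124.9] psi -13.92 shift [-0.3513 -1.2639  0.5413] turn [-1.164e-01 -1.000e-04 -1.000e-04]
```

>>> send_rows:
  commands:
    - [[-0.35,-0.4,0.2,0,0,0],[-0.35,-0.8,0.4,0,0,0],[-0.35,-1.0,0.54,-0.028,0,0],[-0.35,-1.0,0.54,-0.056,0,0],[-0.35,-1.0,0.54,-0.084,0,0],[-0.35,-1.0,0.54,-0.1165,0,0],[-0.35,-1.0,0.54,-0.1165,0,0],[-0.35,-1.0,0.54,-0.1165,0,0]]
  jaw: -1

```text
time_s: 12.48
ee_pos: [561.1, -156.9, 160.3]
ee_rot: [73.7, 90.0, 101.6]
force: [0.5, -0.3, 0.0]
gripper_width: 91.0
```

```bash
python3 -c "
from h import *
plan([555,-182,160],28)
p,d,m,T=grab('wrist','w9')
"
```

```text
t 12.475 P [ 561.1 -156.9  160.3] psi 27.85 shift [ 0.0029 -0.1936 -0.1717] turn [-0.0004  0.     -0.    ]
```

View pics/w9.png

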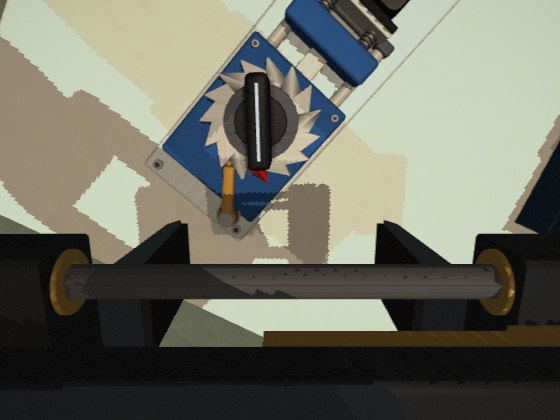

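```bash
python3 -c "
from h import *
p,d,m,T=load('wrist');C=cloud(d,m,T);Z=C[...,2]
mask=((Z>79)&(Z<90));mask[215:]=0
n,l,st,ce=cv2.connectedComponentsWithStats(mask.astype(np.uint8));i=1+np.argmax(st[1:,4]);Q=C[l==i]
r=cv2.minAreaRect(Q[:,:2].astype(np.float32));print(st[i],r,np.median(Q[:,2]))
plan([r[0][0],r[0][1],100],28)
"
```

```text
[ 244   72   27   99 2328] ((517.6909790039062, -110.6983642578125), (16.05015754699707, 63.68486022949219), 28.830303192138672) 83.6260070107051
t 12.525 P [ 561.1 -157.   160.3] psi 27.86 shift [ 0.6033  0.612  -0.1674] turn [-0.0004  0.     -0.    ]
```

The wrist view shows the knob bar at columns 244–271, rows 72–171 and the brass pawl tip at (228,163). The red tooth at (262,175) is about two teeth away, so the wheel is at about 0.838.

>>> send_rows:
  commands:
    - [[0.0,0.3,-0.08,0.001,0,0],[0,0.61,-0.167,0,0,0],[0,0.61,-0.167,0,0,0],[0.3,0.61,-0.167,0,0,0],[0.6,0.61,-0.167,0,0,0],[0.6,0.61,-0.167,0,0,0],[0.6,0.61,-0.167,0,0,0]]

```text
time_s: 13.4
ee_pos: [518.8, -111.8, 101.3]
ee_rot: [-41.0, 89.9, -13.1]
force: [-0.0, -0.1, 0.5]
gripper_width: 91.2
```

```bash
python3 -c "
from h import *
plan([517.5,-111.1,56],28.2)"
```

```text
t 13.4 P [ 518.8 -111.8  101.3] psi 27.91 shift [ 0.4531  0.013  -0.0086] turn [-0.0008  0.0002  0.0002]
```

>>> send_rows:
  commands:
    - [[0.2,0.01,-0.005,-0.0008,0,0],[0.4,0.01,-0.005,-0.0008,0,0],[0.45,0.01,-0.005,-0.0008,0,0],[0.45,0.01,-0.005,-0.0008,0,0],[0.45,0.01,-0.005,-0.0008,0,0]]

```text
time_s: 14.02
ee_pos: [517.6, -110.9, 56.5]
ee_rot: [-39.1, 89.9, -10.8]
force: [-0.1, -0.1, -0.3]
gripper_width: 91.2
```

```bash
python3 -c "
from h import *
plan([517.5,-111.1,56],28.2);print(env.state()['force'])"
```

```text
t 14.025 P [ 517.6 -110.9   56.5] psi 28.22 shift [ 0.0048 -0.0009 -0.0018] turn [0.0001 0.0003 0.0002]
[-0.10119909 -0.07986296 -0.28298499]
```

>>> send_rows:
  commands:
    - [[0,0,0,0,0,0],[0,0,0,0,0,0],[0,0,0,0,0,0],[0,0,0,0,0,0],[0,0,0,0,0,0],[0,0,0,0,0,0],[0,0,0,0,0,0],[0,0,0,0,0,0],[0,0,0,0,0,0],[0,0,0,0,0,0],[0,0,0,0,0,0],[0,0,0,0,0,0]]
  jaw: 1
  force: 30

```text
time_s: 15.52
ee_pos: [518.0, -110.1, 55.4]
ee_rot: [-9.3, 89.8, 18.9]
force: [4.3, 3.3, -2.7]
gripper_width: 16.1
```

```bash
python3 -c "
from h import *
plan([517.5,-111.1,56],28.2);s=env.state();print(s['force'],s['torque'],s['gripper_width'])"
```

```text
t 15.525 P [ 518.  -110.1   55.4] psi 28.21 shift [-0.0058 -0.0061 -0.0093] turn [0.     0.0004 0.0001]
[ 4.27985114  3.34574284 -2.70846198] [ 0.45762768 -0.55272503  0.07170428] 16.067115365326497
```

>>> send_rows:
  commands:
    - [[0,0,0.01,0.0,0,0],[0,0,0.01,0.015,0,0],[0,0,0.01,0.03,0,0],[0,0,0.01,0.045,0,0],[0,0,0.01,0.06,0,0],[0,0,0.01,0.075,0,0],[0,0,0.01,0.09,0,0],[0,0,0.01,0.09,0,0],[0,0,0.01,0.09,0,0]]

```text
time_s: 16.65
ee_pos: [517.8, -110.2, 55.4]
ee_rot: [25.5, 90.0, 21.4]
force: [2.0, 2.3, -1.3]
gripper_width: 15.9
```

```bash
python3 -c "
from h import *
plan([517.5,-111.1,56],-31);s=env.state();print(s['force'],s['torque'],s['gripper_width'])
p,d,m,T=grab('scene','s10');cv2.imwrite('pics/s10c.png',cv2.resize(p[190:330,250:440,::-1],None,fx=4,fy=4,interpolation=cv2.INTER_CUBIC))"
```

```text
t 16.65 P [ 517.8 -110.2   55.4] psi -4.09 shift [-0.0061 -0.0095 -0.002 ] turn [ 0.0748  0.0001 -0.    ]
[ 2.02679623  2.2987149  -1.28275186] [ 0.25816989 -0.38106496  0.22055907] 15.894216988358966
```

View pics/s10c.png

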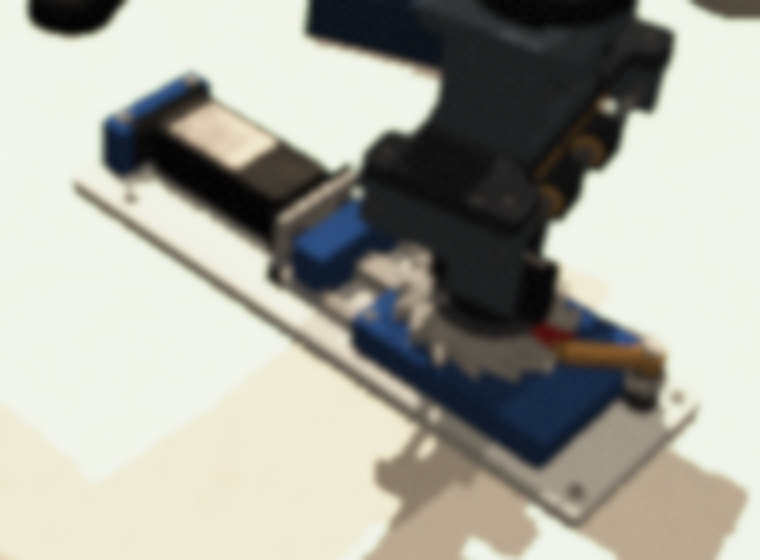

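>>> send_rows:
  commands:
    - [[0,0,0,0.015,0,0],[0,0,0,0.03,0,0],[0,0,0,0.045,0,0],[0,0,0,0.06,0,0],[0,0,0,0.07,0,0],[0,0,0,0.08,0,0],[0,0,0,0.08,0,0],[0,0,0,0.08,0,0]]

```text
time_s: 17.7
ee_pos: [517.6, -110.1, 55.4]
ee_rot: [117.1, 90.0, 84.2]
force: [1.8, 2.8, -0.8]
gripper_width: 15.9
```

```bash
python3 -c "
from h import *
plan([517.5,-111.1,56],-31);s=env.state();print(s['force'],s['torque'],s['gripper_width'])
p,d,m,T=grab('scene','s11');cv2.imwrite('pics/s11c.png',cv2.resize(p[190:330,250:440,::-1],None,fx=4,fy=4,interpolation=cv2.INTER_CUBIC))"
```

```text
t 17.7 P [ 517.6 -110.1   55.4] psi -32.9 shift [-0.0059 -0.0087  0.0048] turn [-0.0053 -0.     -0.    ]
[ 1.7592499   2.81255538 -0.76211194] [ 0.39891334 -0.25683314  0.25268445] 15.90286463313403
```

View pics/s11c.png

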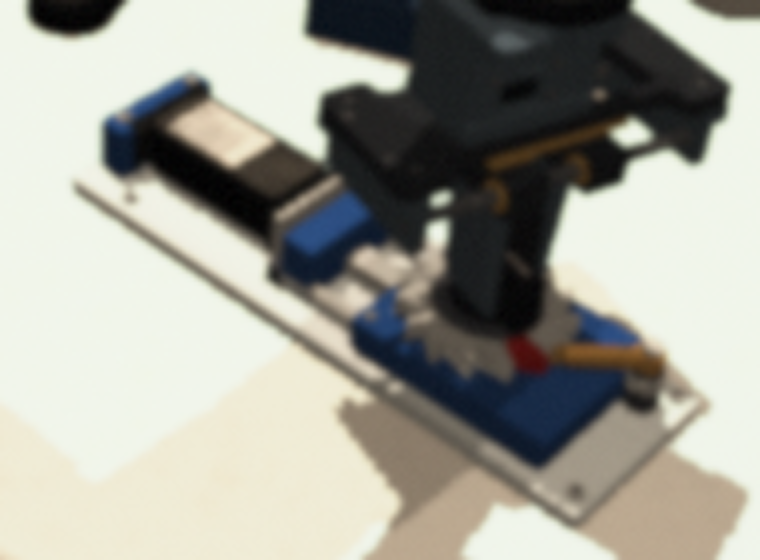

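The tool has turned 61.1°, about 0.23 rad past the red tooth's resting value. The picture shows the red tooth just past the pawl tip, at (525,352). Letting go.

>>> send_rows:
  commands:
    - [[0,0,0,0,0,0],[0,0,0,0,0,0],[0,0,0,0,0,0],[0,0,0,0,0,0],[0,0,0,0,0,0],[0,0,0,0,0,0],[0,0,0,0,0,0],[0,0,0,0,0,0]]
  jaw: -1

```text
time_s: 18.75
ee_pos: [517.6, -110.2, 55.4]
ee_rot: [127.3, 90.0, 94.3]
force: [-0.9, -0.2, 0.6]
gripper_width: 90.4
```

>>> send_rows:
  commands:
    - [[-0.2,0,0,0,0,0],[-0.5,0,0,0,0,0],[-1.0,0,0,0,0,0],[-1.0,0,0,0,0,0],[-1.0,0,0,0,0,0]]

```text
time_s: 19.38
ee_pos: [517.0, -110.1, 155.0]
ee_rot: [-165.2, 90.0, 161.9]
force: [-1.7, 0.4, -0.8]
gripper_width: 91.2
```

>>> send_rows:
  commands:
    - [[0,-0.4,0,0,0,0],[0,-0.8,0,0,0,0],[0,-0.8,0,0,0,0],[0,-0.8,0,0,0,0],[0,-0.8,0,0,0,0]]

```text
time_s: 20.0
ee_pos: [474.3, -176.6, 154.8]
ee_rot: [171.4, 89.9, 138.5]
force: [-0.4, 0.9, -0.8]
gripper_width: 91.1
```

```bash
python3 -c "
from h import *
plan([517.5,-111.1,56],-31)
p,d,m,T=grab('wrist','w12');C=cloud(d,m,T);Z=C[...,2]
mask=((Z>79)&(Z<90));mask[225:]=0
n,l,st,ce=cv2.connectedComponentsWithStats(mask.astype(np.uint8));i=1+np.argmax(st[1:,4]);Q=C[l==i]
r=cv2.minAreaRect(Q[:,:2].astype(np.float32));print(st[i],r,np.median(Q[:,2]))
p,d,m,T=grab('scene','s12');cv2.imwrite('pics/s12c.png',cv2.resize(p[190:330,250:440,::-1],None,fx=4,fy=4,interpolation=cv2.INTER_CUBIC))"
```

```text
t 20.0 P [ 474.3 -176.6  154.8] psi -32.91 shift [0.9884 0.7844 0.0078] turn [-0.0053 -0.0002 -0.    ]
[ 259   41   45  104 2540] ((517.7576904296875, -110.51406860351562), (63.98199462890625, 15.995670318603516), 71.16958618164062) 83.57381250545322
```

View pics/w12.png

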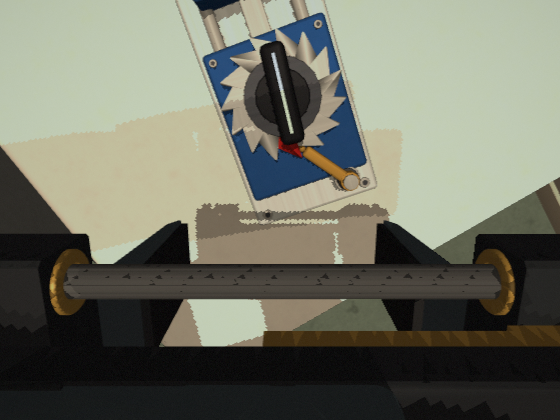

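View pics/s12c.png

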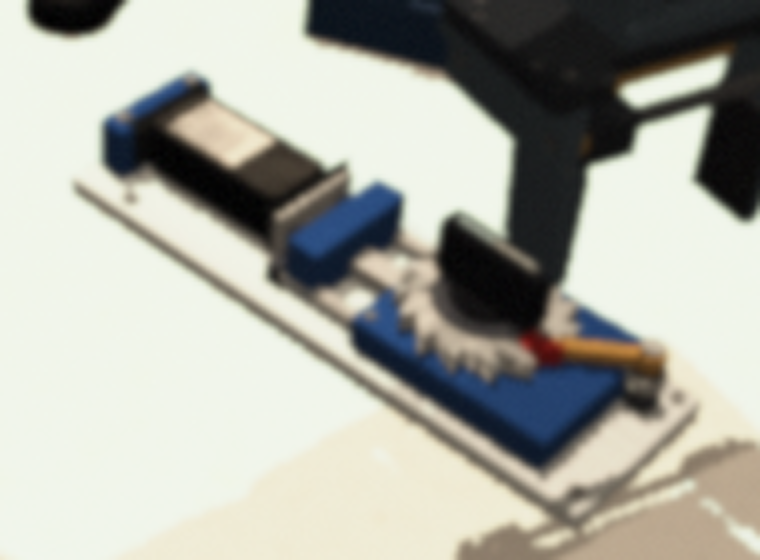

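The bar angle gives wheel ≈ 1.66. The same measurement read 0.826 at the 0.838 start, so this fits the red tooth at 1.676. The pawl tip meets the red tooth at (290,147). A last check of the adapter and the bystanders:

>>> send_rows:
  commands:
    - [[-0.4,0,-0.3,0,0,0],[-0.8,0,-0.6,0,0,0],[-0.8,0,-0.6,0,0,0],[-0.8,0,-0.6,0,0,0],[-0.8,0,-0.6,0,0,0]]

```text
time_s: 20.72
ee_pos: [423.6, -144.6, 234.1]
ee_rot: [-168.5, 89.9, 158.6]
force: [0.9, -0.4, -0.7]
gripper_width: 91.2
```

```bash
python3 -c "
from h import *
p,d,m,T=grab('top','t13');cv2.imwrite('pics/t13c.png',cv2.resize(p[120:290,190:410,::-1],None,fx=3.4,fy=3.4,interpolation=cv2.INTER_CUBIC))
p,d,m,T=grab('scene','s13');C=cloud(d,m,T);Z=C[...,2]
a=np.radians(-13.9);R=np.array([[np.cos(a),-np.sin(a)],[np.sin(a),np.cos(a)]]);c=np.array([558,53.])
q=(C[...,:2]-c)@R
k=(abs(q[...,0])<14)&(abs(q[...,1])<35)&(d>0);A=np.c_[q[k],np.ones(k.sum())];print('top plane slope/height',np.linalg.lstsq(A,Z[k],rcond=None)[0].round(3))
cv2.imwrite('pics/s13c.png',cv2.resize(p[150:330,170:440,::-1],None,fx=2.9,fy=2.9,interpolation=cv2.INTER_CUBIC))"
```

```text
top plane slope/height [-4.0000e-03  8.0000e-03  5.2418e+01]
```

View pics/t13c.png

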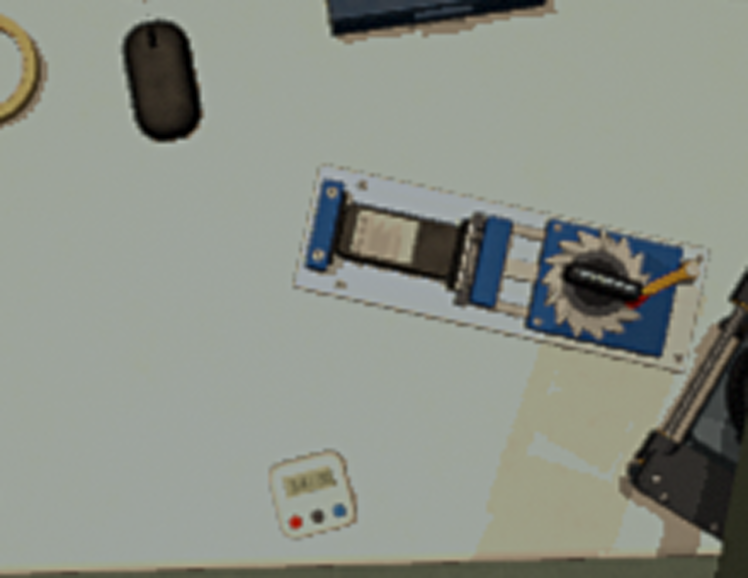

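View pics/s13c.png

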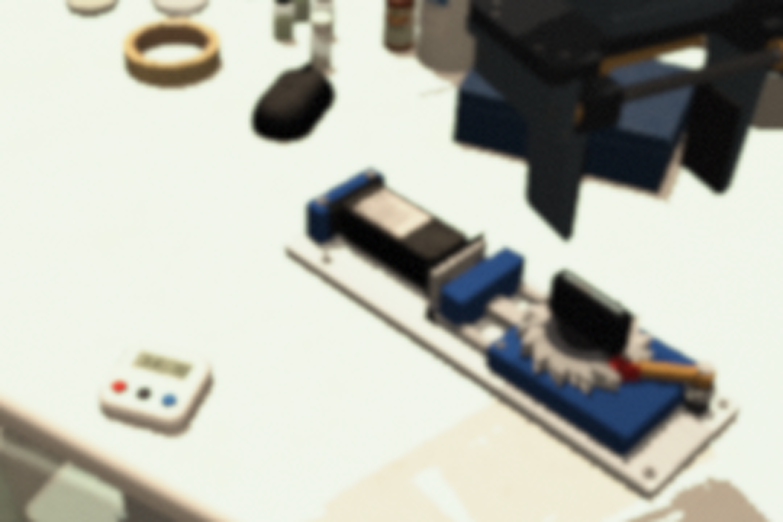

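The adapter lies flat between the two faces. The pawl is on the red tooth, the timer and mouse haven't moved, and the arm is clear.

```bash
python3 -c "
from workcell import env
print(env.job_done())"
```

```text
the job is handed in; nothing more can be done
None
```

The adapter is clamped in the bay with the pawl in behind the red tooth, and I handed the job in at about 21 s of the 64 s limit.

- **Placing:** I gripped the adapter across its width, laid it flat midway between the jaws and let go.
- **Winding:** I then turned the knob about 61° clockwise in one grip and released it. The wheel sprang back onto the red tooth.

**Last checks:**
- **Wheel:** the knob bar reads about 1.66 rad, against 1.676 for the red tooth. The same measurement read 0.826 at the 0.838 start. The pictures show the pawl tip at the red tooth; I judged the pawl by eye and did not measure its angle.
- **Adapter:** it lies flat between both faces with the pad against it. Its top measures 51 to 52 mm, where 51 is expected, and its tilt is under 0.01.
- **Surroundings:** the timer and mouse look unmoved, and the gripper is open and clear of everything.

One disagreement: the wrist and top cameras differed by 1 to 2 mm on the clamp's position. I placed the adapter using a value between the two.

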